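# Unfold the crank handle and clamp two rice blocks in the pack press

### The job

Two puffed-rice blocks lie loose in the small hand-cranked pack press. First fold the crank's handle up out of its stowed position until it stands fully upright, then crank clockwise (seen from above) until the platen holds both blocks firmly together against the fence with about 30 N, without ever squeezing them over 60 N, which crushes them. Let go with the handle left upright and the blocks clamped, and leave the date stamp, whetstone and scraper near the press where they are.

Things in the scene. Friction and masses are not known exactly. Their poses are not given: they have to be found in the camera images.
- press: the fixed pack press: aluminium bed 340x120x12 mm on the table, edged by two low steel strips, with a grey gearbox (80x90 mm, top 67 mm above the table). Origin on the table under the vertical crank axis; its x axis runs along the bed from the gearbox through platen and blocks to the fence, z up.
- crank_hub (a point): point on the vertical crank axis, level with the handle's fold hinge (102 mm above the table). The flat steel crank arm (16 mm wide, 8 mm thick, top 91 mm above the table) runs level from the axis outward; at the start it points along the press's -x. The hub is a disc of radius 15 mm, top 95 mm above the table.
- handle_hinge (a point): the level fold hinge of the handle at the outer end of the crank arm, 75 mm from the crank axis and 102 mm above the table, square to the arm. Two steel cheeks, 26 mm over all, tops 105 mm above the table, hold it.
- handle_grip (a point): point on the middle line of the round handle, 50 mm from the fold hinge; a good place to pinch. The black sleeve (diameter 18 mm) runs from 18 to 80 mm from the hinge and spins freely about its length. Stowed, the handle lies over the crank arm, pointing from the hinge inward over the hub; it swings up in the vertical plane through the crank axis to stand above the hinge, tip 182 mm above the table.
- handle (a joint): fold angle of the handle: 0 stowed flat along the arm, 1.571 upright against its stop (the working position). Stiff (friction 0.12 N m): it stays where it is left.
- crank (a joint): crank angle, 0 at the start, grows clockwise from above, at most 6.2. Each rad drives the platen 12 mm to the fence. It turns against a steady friction of 0.5 N m (6.7 N along the circle at the handle, 75 mm out) and stays where it is left. Clamping adds 0.012 N m per N of clamping force: at 30 N the push at the handle is about 4.8 N more than when turning free, at 60 N 9.6 N more.
- platen: steel pressing plate 84 mm wide and 44 mm high that pushes the blocks; origin at the middle of its front face, 38 mm above the table, 70 mm along the press's x at the start; axes as the press. It is sprung: once the blocks meet the fence the clamping force rises steeply with the crank, about 8 N for each mm of platen drive.
- block_near: the puffed-rice block next to the platen, 35 mm along the press's x, 90 mm across, 54 mm high, standing on the bed (underside 12 mm above the table); origin at the centre of its underside; x along its 35 mm, z up
- block_far: equal second block, between the first and the fence. The steel fence (plate 12 mm thick, 100 mm wide, top 60 mm above the table) is bolted across the bed beyond it; its face turned to the blocks lies anywhere from 172 to 197 mm along the press's x and is not measured: find it by feel or camera. Origin and axes as the first.
- date_stamp: bystander: stamp with a red handle, 26x42x66 mm, standing on the table near the fence end of the press (another stands far off by the blue sealer); origin at its underside
- whetstone: bystander: dark stone 30x72x20 mm on the table; origin at its underside
- scraper: bystander: steel bench scraper with a wooden bar, 109x135x22 mm, flat on the table beyond the fence end of the press, on the left (another lies far off at the back); origin at its underside
There are look-alikes about, which are no part of the job. Leave any brown or green look-alike of the block_near alone.

How it is judged:
By the outcome, as a careful person would: the job done as asked, in the order asked, and still so for the second after the job is handed in, with the robot touching nothing.
It also fails if it takes over 72 s, if anything falls off the work surface, if the arm or the gripper's body presses on something with over 40 N, if the wrist force passes 120 N, or if a joint passes its speed limit or range.

### The arm

A 6-joint arm with a two-finger parallel gripper is mounted at the origin on a cart in front of the work surface, level with it; the furniture and walls round the work are solid. World frame = base frame: x ahead of the robot, y to its left, z up, the work surface at z = 0. Lengths are in m, angles in rad, forces in N, time in s.
With the tool pointing down it reaches from about 0.375 to 0.9 m from the base axis. Payload 3.1 kg.
Tool frame: the origin (TCP) lies at the very end of the fingers, on their centre line; the grasp point (between the pads) lies 19 mm behind it; z points along the fingers, y is the line along which they close (so a half turn about z gives the same grasp; the last joint's range is limited). The gripper opens to 87 mm and grips with 3 to 60 N. Pads are 19 mm wide; open, the fingers measure 117 mm over their backs; the gripper's body (75 mm by 190 mm) begins 51 mm behind the grasp point.
Start: joints at [1.032, 0.527, 1.433, -0, 1.181, -0.178], TCP at [0.221, 0.585, 0.19] pointing down, gripper open.
Joint ranges: [-3.08, 3.08], [-0.75, 2.2], [0.22, 2.44], [-1.43, 4.57], [0, 2.65], [-2.85, 2.85]. Speed limits (rad/s): [2.79, 2.79, 3.14, 3.14, 3.14, 3.14].

### API

Orientations are given as a unit quaternion [x, y, z, w].
In Python, from rig import robot gives the robot as it stands. The module is installed in compiled form; this text tells all that it offers.
- The arm moves only by the tool servo_tool, never from a script. Its argument "rows" is one flat list of numbers, 5 for each row, row after row: the closure, from -1 (fully open) to 1 (shut), so that 0 is half open, then the shift along the tool's x, y, z in m, then the turn about the tool's z in degrees. A call has 1 to 5 rows; each row shifts and turns the commanded pose from where the row before left it, along the tool's axes as they then stand; what a row does not reach is not made up. A row lasts 1/12 s, in which the tool goes at most 41.7 mm and 7.16 degrees, less where a joint would pass 70% of its speed; a pose out of reach is approached as far as the arm can. A call with a gripper value outside its range is refused whole. The fingers move at their own pace and stop on an object; "newtons" is the grip in N (left out, the last holds). Time passes only in rows, so rows that do not move let the fingers close. It gives the time, the measured TCP pose, the force, the opening and the grip force at its end, in the units of the state.
- robot.get_obs(): the state, without advancing time (a new reading comes with each control period).
- robot.camera(name): name is "side" or "top" or "wrist"; returns a dict with "pixels" (384x512x3 uint8, red, green, blue), "intrinsics" (3x3 intrinsics, pixels), "rvec" (rotation vector, rad) and "tvec" (3), from world to camera coordinates, as OpenCV has them; the wrist camera has in their place "mount" (4x4, takes a point from camera to tool coordinates, whose origin is the TCP and whose axes are the flange's). Camera axes: x right, y down, z forward; pixel columns grow to the right and rows downward; lengths in m; the calibration is good to about 2 mm. A picture is of the moment at which its call begins: read the wrist's pose just before it. There is no depth.
- robot.hand_in(): hands the job in; it is judged then, once.
Trained networks look in a picture, given as the dict that the camera call returned (one of the last four; its "shot" number tells which), for a name from the list of things; names that differ only in an ending like _2 or _b are one class to them, and where a whole thing is asked for, a point or a joint stands for the part that bears it (a point fixed in the world has none). Each returns a list of dicts, best first, with "score" (0 to 1); they miss things now and then, are a little off and sometimes report something else, mostly with a low value. They report only what shows in the picture. A call takes as long as a camera call. They do not tell look-alikes from the thing itself.
- robot.spot_in(picture, query): "at" ([x, y, z] in m, in world coordinates, good to about 4 mm: the middle of the surface that is visible of it).
- robot.outline_of(picture, query): "region" (384x512 bool, what is visible of it).
- robot.place_of(picture, query): "at" ([x, y, z] in m, in world coordinates, good to about 4 mm: a listed point, or the origin of a listed thing).
The state is a dict: "time": time; "q": joint angles; "joint_velocities": joint speeds; "joint_torque": joint torques, N m; "position": TCP position; "tool_rot": TCP orientation; "ft_force": force on the tool from outside, world axes, zero at the start; "moment": the same for the moment, N m; "grip_width": finger opening in m; "grip_force": force on a finger pad.
Only numpy, scipy, OpenCV 4.12 (cv2) and the standard library are available. Lean on these libraries where they do the work, as an engineer would, in place of code of your own. Each camera call takes 0.05 s, during which the arm holds its last target. There are 200 camera calls.

## Working session

There is one attempt and no reset: what is moved stays moved. The work goes in short steps, Python scripts to look and compute and a tool call to move; the robot and the scene stay as the last step left them, time stands still between calls to the robot, and variables do not carry over. Pictures are saved under pics/ and viewed, at most 10 in all, crops included, and the job is handed in when it is done.

Besides the shell and the picture viewer there is one more tool, called after ">>>" as name(argument=value, ...) on one line, values as JSON. servo_tool: Moves the arm, as the interface text tells. Its arguments: {"type":"object","properties":{"rows":{"type":"array","items":{"type":"number"}},"newtons":{"type":"number"}},"required":["rows"]}

```bash
mkdir -p pics; cat > h.py <<'E'
from rig import robot
import numpy as np, cv2
from scipy.spatial.transform import Rotation as R
def save(p,n): cv2.imwrite('pics/'+n,p['pixels'][:,:,::-1])
def st():
    o=robot.get_obs(); print('t',round(o['time'],2),'p',np.round(o['position'],4),'q',np.round(o['q'],3),'f',np.round(o['ft_force'],1),'w',round(o['grip_width'],4),o['grip_force'])
    print('R',np.round(R.from_quat(o['tool_rot']).as_matrix(),3).tolist()); return o
E
python3 - <<'E'
from h import *
st()
ims=[]
for n in ['top','side']:
    p=robot.camera(n); ims.append(p['pixels'])
    for q in ['press','crank_hub','handle_hinge','handle_grip','platen','block_near','block_far','date_stamp','whetstone','scraper']:
        r=robot.place_of(p,q)
        print(n,q,[(np.round(d['at'],3).tolist(),round(float(d['score']),2)) for d in r[:3]])
    save(p,n+'0.png')
E
```

```text
t 0.0 p [0.2202 0.5841 0.1889] q [ 1.032  0.528  1.434 -0.     1.181 -0.179] f [-0.3  0.6  0.4] w 0.0867 0.0
R [[-0.936, 0.353, -0.001], [0.353, 0.936, -0.002], [0.0, -0.002, -1.0]]
top press [([0.57, -0.149, 0.001], 0.6)]
top crank_hub [([0.572, -0.151, 0.098], 0.77)]
top handle_hinge [([0.561, -0.221, 0.104], 0.64), ([0.512, -0.359, 0.003], 0.43)]
top handle_grip [([0.567, -0.177, 0.116], 0.42)]
top platen [([0.584, -0.08, 0.04], 0.56)]
top block_near [([0.409, -0.18, -0.0], 0.8), ([0.589, -0.046, 0.012], 0.72), ([0.405, -0.05, 0.001], 0.7)]
top block_far [([0.599, -0.004, 0.013], 0.58)]
top date_stamp [([0.414, 0.181, 0.004], 0.47)]
top whetstone [([0.512, -0.356, -0.002], 0.71)]
top scraper [([0.575, 0.435, 0.002], 0.94)]
side press [([0.574, -0.15, 0.003], 0.59)]
side crank_hub [([0.568, -0.152, 0.101], 0.61)]
side handle_hinge [([0.56, -0.221, 0.104], 0.46)]
side handle_grip [([0.566, -0.179, 0.115], 0.52)]
side platen [([0.566, -0.179, 0.114], 0.62), ([0.586, -0.08, 0.038], 0.45)]
side block_near [([0.591, -0.046, 0.009], 0.89), ([0.406, -0.184, -0.002], 0.89), ([0.405, -0.049, 0.0], 0.83)]
side block_far [([0.598, -0.007, 0.014], 0.86)]
side date_stamp [([0.407, 0.182, -0.002], 0.48)]
side whetstone [([0.512, -0.358, 0.003], 0.84), ([0.559, -0.221, 0.104], 0.69)]
side scraper []
```

View pics/top0.png

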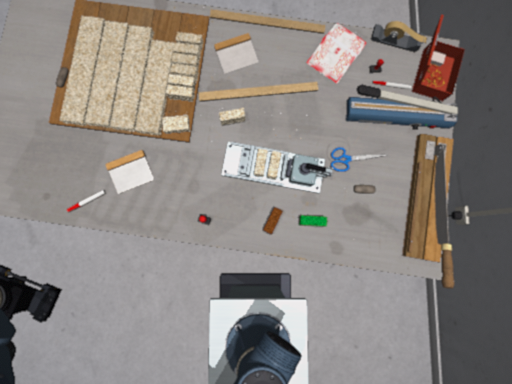

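View pics/side0.png

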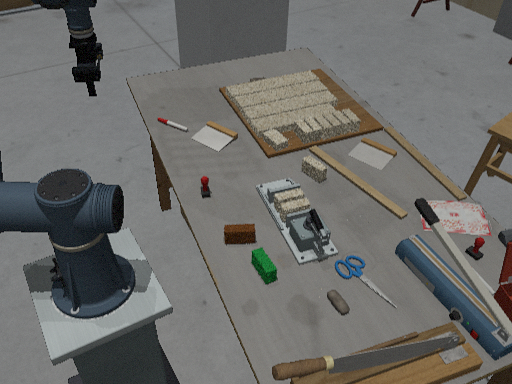

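Top view: the press lies at about (275,165), with its two blocks at (260,162) and (274,162). The gearbox and stowed handle are at (310,169). The block look-alikes are brown (272,220), green (313,220) and rice (232,115). The rice blocks on the bed beside the platen are the ones meant. I turn the tool to the press axes first, then go above it.

>>> servo_tool(rows=[-1,0,0,-0.01,7,-1,0,0,-0.01,7,-1,0,0,-0.01,7,-1,0,0,-0.01,7,-1,0,0,-0.01,7])

```text
time: 1.52
position: [0.2205, 0.5847, 0.2403]
tool_rot: [0.47, 0.883, -0.0, -0.0]
ft_force: [0.3, -0.5, -0.5]
grip_width: 0.0868
grip_force: 0.0
```

>>> servo_tool(rows=[-1,0,0,0,7,-1,0,0,0,7,-1,0,0,0,7,-1,0,0,0,7,-1,0,0,0,7])

```text
time: 1.93
position: [0.2206, 0.5847, 0.2399]
tool_rot: [0.713, 0.701, -0.0, 0.0]
ft_force: [0.1, 0.1, -0.6]
grip_width: 0.0867
grip_force: 0.0
```

>>> servo_tool(rows=[-1,0,0,0,7,-1,0,0,0,2.3,-1,-0.015,0.01,0,0,-1,-0.028,0.019,0,0,-1,-0.028,0.019,0,0])

```text
time: 2.35
position: [0.2555, 0.5062, 0.2396]
tool_rot: [0.765, 0.644, 0.0, 0.0]
ft_force: [0.5, -0.5, 0.9]
grip_width: 0.087
grip_force: 0.0
```

>>> servo_tool(rows=[-1,-0.03,0.02,0,0,-1,-0.03,0.02,0,0,-1,-0.03,0.02,0,0,-1,-0.03,0.02,0,0,-1,-0.03,0.02,0,0])

```text
time: 2.77
position: [0.3285, 0.34, 0.2401]
tool_rot: [0.766, 0.643, 0.0, 0.0]
ft_force: [0.4, 0.1, -0.9]
grip_width: 0.0868
grip_force: 0.0
```

>>> servo_tool(rows=[-1,-0.03,0.02,0,0,-1,-0.03,0.02,0,0,-1,-0.03,0.02,0,0,-1,-0.03,0.02,0,0,-1,-0.03,0.02,0,0])

```text
time: 3.18
position: [0.4011, 0.1748, 0.2402]
tool_rot: [0.766, 0.643, 0.0, 0.0]
ft_force: [0.5, -0.3, 0.1]
grip_width: 0.0869
grip_force: 0.0
```

>>> servo_tool(rows=[-1,-0.03,0.02,0,0,-1,-0.03,0.02,0,0,-1,-0.03,0.02,0,0,-1,-0.03,0.02,0,0,-1,-0.03,0.02,0,0])

```text
time: 3.6
position: [0.4736, 0.0095, 0.2402]
tool_rot: [0.766, 0.643, 0.0, 0.0]
ft_force: [0.1, 0.5, 0.7]
grip_width: 0.0869
grip_force: 0.0
```

>>> servo_tool(rows=[-1,-0.03,0.023,0,0,-1,-0.03,0.023,0,0,-1,-0.03,0.023,0,0,-1,-0.03,0.023,0,0,-1,-0.015,0.013,0,0])

```text
time: 4.02
position: [0.5552, -0.1443, 0.24]
tool_rot: [0.767, 0.642, 0.0, 0.002]
ft_force: [-0.2, 0.7, -0.8]
grip_width: 0.087
grip_force: 0.0
```

>>> servo_tool(rows=[-1,-0.015,0.01,0,0,-1,-0.005,0.005,0,0,-1,0,0,0,0])

```text
time: 4.27
position: [0.5652, -0.1635, 0.2396]
tool_rot: [0.766, 0.642, 0.0, 0.0]
ft_force: [-0.9, 0.4, 0.2]
grip_width: 0.0869
grip_force: 0.0
```

```bash
cat > w.py <<'E'
from h import *
def look(name,qs):
    o=st(); p=robot.camera('wrist'); save(p,name)
    for q in qs:
        print(q,[(np.round(d['at'],4).tolist(),round(float(d['score']),2)) for d in robot.place_of(p,q)[:3]])
    return o,p
E
python3 -c "
from w import *
o,p=look('w1.png',['press','crank_hub','handle_hinge','handle_grip','platen','block_near','block_far'])
print(p['mount'],p['intrinsics'])"
```

```text
t 4.27 p [ 0.5652 -0.1635  0.2396] q [-0.471  0.424  1.469 -0.     1.248 -0.296] f [-0.9  0.4  0.2] w 0.0869 0.0
R [[0.175, 0.985, 0.001], [0.985, -0.175, -0.0], [-0.0, 0.001, -1.0]]
press [([0.5707, -0.1464, 0.0017], 0.87)]
crank_hub [([0.5734, -0.1522, 0.1049], 0.76)]
handle_hinge [([0.5595, -0.2208, 0.0978], 0.83)]
handle_grip [([0.5674, -0.1747, 0.1151], 0.81)]
platen [([0.5831, -0.0772, 0.0416], 0.89)]
block_near [([0.4114, -0.1733, -0.0021], 0.88), ([0.4062, -0.0496, -0.0016], 0.7), ([0.5876, -0.055, 0.0063], 0.57)]
block_far [([0.5976, -0.0025, 0.0099], 0.64)]
[[ 3.58971172e-04 -9.54291707e-01 -2.98876579e-01  8.33128251e-02]
 [ 9.99999893e-01  4.29991573e-04 -1.71864450e-04  3.33585443e-04]
 [ 2.92523230e-04 -2.98876486e-01  9.54291759e-01 -1.95764654e-01]
 [ 0.00000000e+00  0.00000000e+00  0.00000000e+00  1.00000000e+00]] [[309.48022251   0.         254.20096259]
 [  0.         309.48022251 191.70850349]
 [  0.           0.           1.        ]]
```

View pics/w1.png

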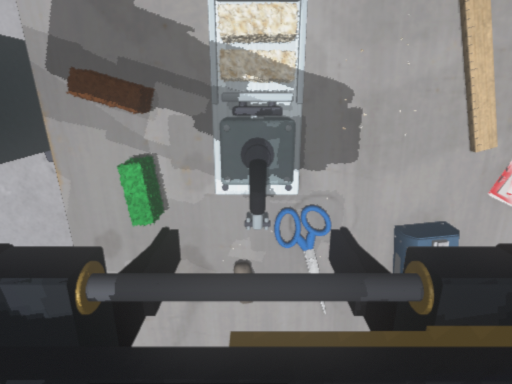

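The wrist view shows the handle lying from the hinge (257,220) over the hub (257,153), with its axis about 4 mm to tool +y. I correct for that, descend and pinch.

>>> servo_tool(rows=[-1,-0.006,0.002,0.03,0,-1,-0.006,0.0017,0.03,0,-1,0,0,0.03,0,-1,0,0,0.03,0,-1,0,0,0.022,0])

```text
time: 5.08
position: [0.5649, -0.1737, 0.0957]
tool_rot: [0.766, 0.643, -0.0, -0.001]
ft_force: [0.6, 0.1, -0.3]
grip_width: 0.0873
grip_force: 0.0
```

>>> servo_tool(rows=[0.2,0,0,0.002,0,0.4,0,0,0,0,0.4,0,0,0,0,0.4,0,0,0,0,0.4,0,0,0,0], newtons=20)

```text
time: 5.5
position: [0.5674, -0.1751, 0.0978]
tool_rot: [0.766, 0.643, 0.001, 0.002]
ft_force: [0.5, 0.1, 1.0]
grip_width: 0.0616
grip_force: 0.0
```

>>> servo_tool(rows=[1,0,0,0,0,1,0,0,0,0,1,0,0,0,0,1,0,0,0,0,1,0,0,0,0])

```text
time: 5.92
position: [0.5661, -0.1745, 0.096]
tool_rot: [0.766, 0.643, 0.0, 0.0]
ft_force: [-0.5, -0.0, -0.6]
grip_width: 0.0285
grip_force: 0.0
```

>>> servo_tool(rows=[1,0,0,0,0,1,0,0,0,0,1,0,0,0,0,1,0,0,0,0])

```text
time: 6.25
position: [0.566, -0.1745, 0.0958]
tool_rot: [0.766, 0.643, -0.0, -0.0]
ft_force: [-1.3, -0.2, 0.1]
grip_width: 0.0035
grip_force: 0.0
```

```bash
python3 -c "
from w import *
o,p=look('w2.png',['crank_hub','handle_hinge','handle_grip'])"
```

```text
t 6.25 p [ 0.566  -0.1745  0.0958] q [-0.488  0.604  1.601 -0.     0.936 -0.314] f [-1.3 -0.2  0.1] w 0.0035 0.0
R [[0.173, 0.985, -0.0], [0.985, -0.173, 0.0], [0.0, -0.0, -1.0]]
crank_hub [([0.5709, -0.1524, 0.1011], 0.72)]
handle_hinge []
handle_grip [([0.5702, -0.1733, 0.1154], 0.66)]
```

View pics/w2.png

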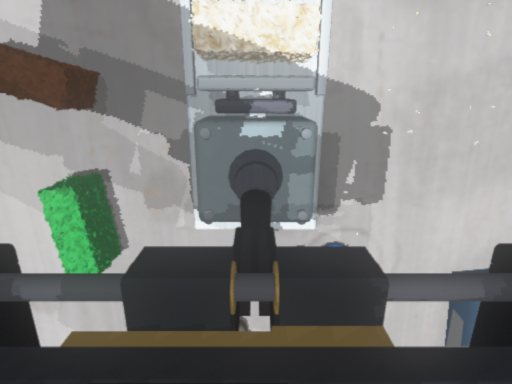

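The wrist view shows the fingers shut with nothing between them; the black bar still runs from (256,175) under the fingers. I check from the side.

```bash
python3 -c "
from h import *
a=robot.camera('side'); b=robot.camera('top')
for p in (a,b):
  for q in ['handle_grip','handle_hinge','crank_hub']: print(q,[(np.round(d['at'],4).tolist(),round(float(d['score']),2)) for d in robot.place_of(p,q)[:2]])
  R_=cv2.Rodrigues(np.array(p['rvec']))[0]
def crop(p,c,s,k):
  u=cv2.projectPoints(np.array([c]),np.array(p['rvec']),np.array(p['tvec']),np.array(p['intrinsics']),None)[0].ravel(); print(u)
  x,y=int(u[0]),int(u[1]); return cv2.resize(p['pixels'][y-s:y+s,x-s:x+s],None,fx=k,fy=k,interpolation=cv2.INTER_CUBIC)
im=np.hstack([crop(a,[.566,-.1745,.1],40,5),crop(b,[.566,-.1745,.1],40,5)])
cv2.imwrite('pics/c1.png',im[:,:,::-1])"
```

```text
handle_grip [([0.5637, -0.1776, 0.1151], 0.5)]
handle_hinge []
crank_hub [([0.5682, -0.1507, 0.1005], 0.83)]
handle_grip [([0.5713, -0.1504, 0.002], 0.71)]
handle_hinge []
crank_hub []
[315.08621926 223.47986395]
[314.04563735 168.21662223]
```

View pics/c1.png

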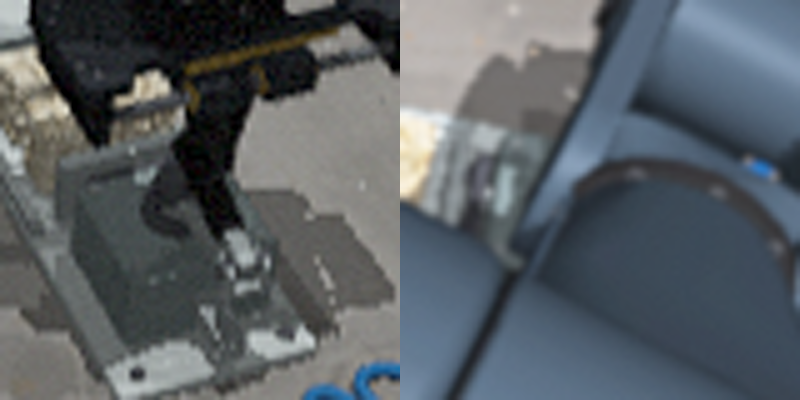

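>>> servo_tool(rows=[-1,0,0,0,0,-1,0,0,0,0,-1,0,0,0,0,-1,0,0,0,0,-1,0,0,0,0])

```text
time: 7.27
position: [0.566, -0.1745, 0.0959]
tool_rot: [0.766, 0.643, 0.0, -0.0]
ft_force: [0.2, -0.1, -0.1]
grip_width: 0.0263
grip_force: 0.0
```

>>> servo_tool(rows=[-1,0,0,0,0,-1,0,0,-0.01,0,-1,0,0,-0.03,0,-1,0,0,-0.03,0,-1,0,0,-0.03,0])

```text
time: 7.68
position: [0.5657, -0.1744, 0.1973]
tool_rot: [0.766, 0.643, -0.0, -0.0]
ft_force: [0.4, 0.2, -0.1]
grip_width: 0.0592
grip_force: 0.0
```

```bash
python3 -c "
from w import *
o,p=look('w3.png',['crank_hub','handle_hinge','handle_grip'])
a=robot.camera('side')
for q in ['handle_grip','handle_hinge','crank_hub']: print(q,[(np.round(d['at'],4).tolist(),round(float(d['score']),2)) for d in robot.place_of(a,q)[:2]])
im=np.hstack([cv2.resize(p['pixels'][60:300,160:360],None,fx=2,fy=2,interpolation=cv2.INTER_CUBIC),cv2.resize(a['pixels'][180:276,270:350],None,fx=5,fy=5,interpolation=cv2.INTER_CUBIC)])
cv2.imwrite('pics/c2.png',im[:,:,::-1])"
```

```text
t 7.68 p [ 0.5657 -0.1744  0.1973] q [-0.488  0.475  1.509  0.     1.159 -0.314] f [ 0.4  0.2 -0.1] w 0.0592 0.0
R [[0.173, 0.985, -0.001], [0.985, -0.173, 0.0], [0.0, -0.001, -1.0]]
crank_hub [([0.5712, -0.15, 0.1076], 0.82)]
handle_hinge [([0.5572, -0.2244, 0.0985], 0.63)]
handle_grip [([0.5684, -0.1764, 0.1186], 0.7)]
handle_grip [([0.5659, -0.1797, 0.114], 0.45)]
handle_hinge [([0.5574, -0.2219, 0.1033], 0.71)]
crank_hub [([0.5688, -0.1491, 0.1006], 0.62)]
```

View pics/c2.png

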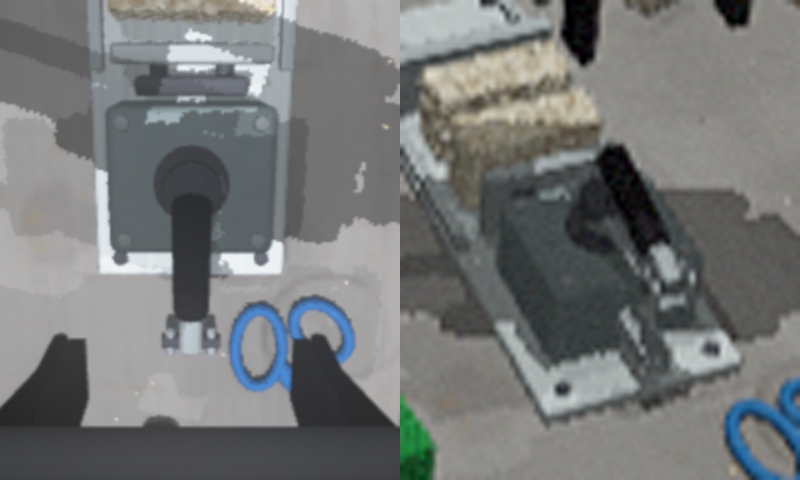

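The side crop shows the handle rising from the hinge (670,285) to a tip at about (612,150), so it's tilted up. I fit the fold angle from its tip.

```bash
cat > fit.py <<'E'
from h import *
ax=np.array([.5715,-.1495]); th=np.radians(80); X=np.array([np.cos(th),np.sin(th)])
def pt(r,phi): # along handle
    xy=ax+X*(-.075+r*np.cos(phi)); return np.array([*xy,.102+r*np.sin(phi)])
def proj(p,P,o=None):
    P=np.array(P,float).reshape(-1,3); K=np.array(p['intrinsics'])
    if 'rvec' in p: return cv2.projectPoints(P,np.array(p['rvec']),np.array(p['tvec']),K,None)[0].reshape(-1,2)
    T=np.eye(4);T[:3,:3]=R.from_quat(o['tool_rot']).as_matrix();T[:3,3]=o['position'];M=np.linalg.inv(T@p['mount'])
    C=P@M[:3,:3].T+M[:3,3]; u=C@K.T; return u[:,:2]/u[:,2:]
E
python3 - <<'E'
from fit import *
o=robot.get_obs(); w=robot.camera('wrist'); s=robot.camera('side')
for phi in [0,.2,.4,.6,.8,1]:
    P=[pt(0,phi),pt(.018,phi),pt(.05,phi),pt(.08,phi)]
    print(phi,'crop wrist',((proj(w,P,o)-[160,60])*2).round().tolist(),'side',((proj(s,P)-[270,180])*5+[400,0]).round().tolist())
E
```

```text
0 crop wrist [[193.0, 344.0], [193.0, 311.0], [193.0, 249.0], [193.0, 188.0]] side [[669.0, 278.0], [654.0, 254.0], [627.0, 214.0], [603.0, 177.0]]
0.2 crop wrist [[193.0, 344.0], [193.0, 314.0], [193.0, 257.0], [193.0, 198.0]] side [[669.0, 278.0], [655.0, 250.0], [630.0, 202.0], [607.0, 157.0]]
0.4 crop wrist [[193.0, 344.0], [193.0, 319.0], [193.0, 269.0], [193.0, 216.0]] side [[669.0, 278.0], [656.0, 247.0], [634.0, 192.0], [614.0, 142.0]]
0.6 crop wrist [[193.0, 344.0], [193.0, 325.0], [193.0, 286.0], [193.0, 242.0]] side [[669.0, 278.0], [659.0, 245.0], [640.0, 187.0], [623.0, 132.0]]
0.8 crop wrist [[193.0, 344.0], [193.0, 331.0], [193.0, 305.0], [193.0, 276.0]] side [[669.0, 278.0], [661.0, 244.0], [647.0, 184.0], [634.0, 128.0]]
1 crop wrist [[193.0, 344.0], [193.0, 339.0], [193.0, 328.0], [193.0, 315.0]] side [[669.0, 278.0], [664.0, 245.0], [655.0, 186.0], [646.0, 130.0]]
```

```bash
python3 - <<'E'
from fit import *
for n in ['w1','w2','w3']:
    im=cv2.cvtColor(cv2.imread(f'pics/{n}.png'),cv2.COLOR_BGR2HSV)[262:312]
    m=(im[...,0]>10)&(im[...,0]<30)&(im[...,1]>110)&(im[...,2]>70)
    c=np.where(m.sum(0)>4)[0]; print(n,c.tolist())
st()
im=cv2.imread('pics/w2.png')[150:350,180:330]; cv2.imwrite('pics/w2c.png',cv2.resize(im,None,fx=4,fy=3,interpolation=cv2.INTER_CUBIC))
E
```

```text
w1 [76, 77, 78, 79, 80, 81, 82, 83, 84, 85, 86, 87, 88, 89, 90, 91, 92, 93, 94, 95, 412, 413, 414, 415, 416, 417, 418, 419, 420, 421, 422, 423, 424, 425, 426, 427, 428, 429, 430, 431, 432, 433]
w2 [230, 231, 232, 233, 234, 274, 275, 276, 277, 278]
w3 [128, 129, 130, 131, 132, 133, 134, 135, 136, 137, 138, 139, 140, 141, 142, 366, 367, 368, 369, 370, 371, 372, 373, 374, 375, 376, 377, 378, 379, 380, 381]
t 8.18 p [ 0.5653 -0.1742  0.1946] q [-0.488  0.478  1.512 -0.     1.155 -0.314] f [-0.1  0.6 -0.2] w 0.0867 0.0
R [[0.173, 0.985, -0.002], [0.985, -0.173, 0.001], [0.001, -0.003, -1.0]]
```

View pics/w2c.png

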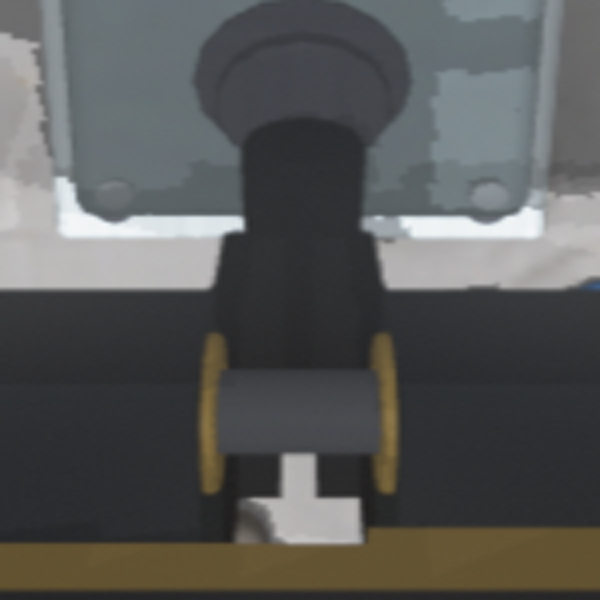

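```bash
python3 - <<'E'
from fit import *
w=robot.camera('wrist')
r=[[0.173,.985,0],[.985,-.173,0],[0,0,-1]]
for z,pos in (('w2',[.566,-.1745,.0958]),('w3',[.5657,-.1744,.1973]),('w1',[.5652,-.1635,.2396])):
  o=dict(tool_rot=R.from_matrix(r).as_quat(),position=pos)
  print(z,'tcp',proj(w,[pos],o).round(),'hub',proj(w,[[*ax,.095]],o).round())
  for phi in [-.1,0,.1,.2,.3,.4]:
    print(phi,proj(w,[pt(0,phi),pt(.05,phi),pt(.08,phi),pt(.08,phi)+[0,0,.009]],o).round().tolist())
E
```

```text
w2 tcp [[254. 222.]] hub [[255. 186.]]
-0.1 [[255.0, 290.0], [255.0, 223.0], [255.0, 179.0], [255.0, 183.0]]
0 [[255.0, 290.0], [255.0, 225.0], [255.0, 182.0], [256.0, 186.0]]
0.1 [[255.0, 290.0], [255.0, 229.0], [256.0, 186.0], [256.0, 190.0]]
0.2 [[255.0, 290.0], [255.0, 233.0], [256.0, 192.0], [256.0, 196.0]]
0.3 [[255.0, 290.0], [255.0, 238.0], [256.0, 199.0], [256.0, 204.0]]
0.4 [[255.0, 290.0], [255.0, 244.0], [256.0, 208.0], [256.0, 214.0]]
w3 tcp [[254. 222.]] hub [[255. 157.]]
-0.1 [[255.0, 230.0], [255.0, 182.0], [255.0, 152.0], [255.0, 154.0]]
0 [[255.0, 230.0], [255.0, 184.0], [255.0, 153.0], [255.0, 155.0]]
0.1 [[255.0, 230.0], [255.0, 185.0], [255.0, 155.0], [255.0, 157.0]]
0.2 [[255.0, 230.0], [255.0, 187.0], [255.0, 158.0], [255.0, 160.0]]
0.3 [[255.0, 230.0], [255.0, 190.0], [255.0, 162.0], [256.0, 164.0]]
0.4 [[255.0, 230.0], [255.0, 193.0], [256.0, 167.0], [256.0, 169.0]]
w1 tcp [[254. 222.]] hub [[257. 159.]]
-0.1 [[257.0, 224.0], [257.0, 181.0], [257.0, 155.0], [257.0, 156.0]]
0 [[257.0, 224.0], [257.0, 182.0], [257.0, 156.0], [258.0, 157.0]]
0.1 [[257.0, 224.0], [257.0, 184.0], [258.0, 158.0], [258.0, 159.0]]
0.2 [[257.0, 224.0], [257.0, 186.0], [258.0, 160.0], [258.0, 162.0]]
0.3 [[257.0, 224.0], [257.0, 188.0], [258.0, 164.0], [258.0, 166.0]]
0.4 [[257.0, 224.0], [257.0, 191.0], [258.0, 168.0], [258.0, 170.0]]
```

Tip and hub fits say the fold angle stayed about 0.2 throughout, yet the fingers shut at about 4 mm. I repeat the pinch slightly deeper and 4 mm nearer the hub, reading the grip often.

>>> servo_tool(rows=[-0.2,0.002,0,0.025,0,-0.2,0.002,0,0.025,0,-0.2,0,0,0.025,0,-0.2,0,0,0.02,0,-0.2,0,0,0.0075,0], newtons=20)

```text
time: 8.65
position: [0.5644, -0.1694, 0.0898]
tool_rot: [0.766, 0.643, -0.001, -0.003]
ft_force: [0.1, -0.5, -0.3]
grip_width: 0.0615
grip_force: 0.0
```

>>> servo_tool(rows=[0.5,0,0,0,0,0.5,0,0,0,0,0.5,0,0,0,0,0.5,0,0,0,0])

```text
time: 8.98
position: [0.5679, -0.1712, 0.0948]
tool_rot: [0.766, 0.643, 0.001, 0.001]
ft_force: [0.4, -0.1, -0.3]
grip_width: 0.035
grip_force: 0.0
```

>>> servo_tool(rows=[0.7,0,0,0,0,0.7,0,0,0,0])

```text
time: 9.15
position: [0.5673, -0.1709, 0.0944]
tool_rot: [0.766, 0.643, 0.0, 0.001]
ft_force: [-0.2, -0.1, -0.6]
grip_width: 0.0217
grip_force: 0.0
```

>>> servo_tool(rows=[0.7,0,0,0,0,0.7,0,0,0,0])

```text
time: 9.32
position: [0.5669, -0.1707, 0.0938]
tool_rot: [0.766, 0.643, 0.0, 0.0]
ft_force: [0.0, -0.4, -0.2]
grip_width: 0.0148
grip_force: 0.0
```

```bash
python3 - <<'E'
from w import *
o,p=look('w4.png',['handle_grip','crank_hub'])
im=p['pixels'][150:350,160:350].astype(float); im=np.clip(255*(im/255)**.45,0,255).astype('uint8')
cv2.imwrite('pics/w4c.png',cv2.resize(im,None,fx=4,fy=3,interpolation=cv2.INTER_CUBIC)[:,:,::-1])
E
```

```text
t 9.32 p [ 0.5669 -0.1707  0.0938] q [-0.481  0.607  1.604  0.     0.93  -0.307] f [ 0.  -0.4 -0.2] w 0.0148 0.0
R [[0.173, 0.985, 0.001], [0.985, -0.173, -0.0], [-0.0, 0.001, -1.0]]
handle_grip [([0.5689, -0.1749, 0.1173], 0.83)]
crank_hub [([0.5714, -0.151, 0.1039], 0.74)]
```

View pics/w4c.png

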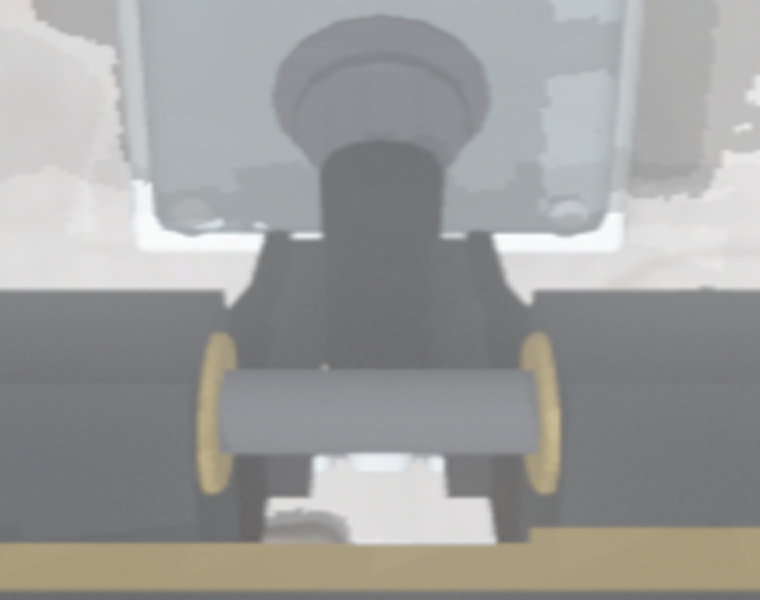

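The handle is squarely between the fingers in the picture (cols 240–270), yet they meet no resistance. The fingertips may sit higher than thought, so I open a little, go lower and close again.

>>> servo_tool(rows=[0.2,0,0,0,0,0.2,0,0,0,0,0.2,0,0,0,0,0.2,0,0,0,0,0.2,0,0,0,0])

```text
time: 9.88
position: [0.5667, -0.1706, 0.0933]
tool_rot: [0.766, 0.643, -0.0, -0.0]
ft_force: [0.1, 0.5, 0.9]
grip_width: 0.0332
grip_force: 0.0
```

>>> servo_tool(rows=[0.2,0,0,0.004,0,0.2,0,0,0.004,0,0.2,0,0,0.004,0,0.2,0,0,0,0,0.2,0,0,0,0])

```text
time: 10.3
position: [0.5663, -0.1704, 0.0807]
tool_rot: [0.766, 0.643, -0.0, -0.001]
ft_force: [-0.2, 0.7, 0.7]
grip_width: 0.035
grip_force: 0.0
```

>>> servo_tool(rows=[0.6,0,0,0,0,0.6,0,0,0,0,0.7,0,0,0,0,0.7,0,0,0,0,0.7,0,0,0,0])

```text
time: 10.72
position: [0.5672, -0.1707, 0.0816]
tool_rot: [0.766, 0.643, 0.0, 0.0]
ft_force: [0.4, 0.1, 0.3]
grip_width: 0.0174
grip_force: 20.0
```

Contact: 20 N at 17.4 mm, close to the sleeve's 18 mm. I lift a little to see whether the handle follows.

>>> servo_tool(rows=[1,-0.0005,0,-0.002,0,1,-0.0005,0,-0.002,0,1,-0.001,0,-0.002,0,1,-0.001,0,-0.002,0,1,0,0,0,0], newtons=25)

```text
time: 11.13
position: [0.5665, -0.1734, 0.0895]
tool_rot: [0.766, 0.643, 0.0, -0.0]
ft_force: [3.3, 0.7, -4.3]
grip_width: 0.0169
grip_force: 25.0
```

```bash
python3 - <<'E'
from w import *
o,p=look('w5.png',['handle_grip','crank_hub','handle_hinge'])
p=robot.camera('side'); save(p,'s5.png')
for q in ['handle_grip','crank_hub','handle_hinge']: print(q,[(np.round(d['at'],4).tolist(),round(float(d['score']),2)) for d in robot.place_of(p,q)[:2]])
E
```

```text
t 11.13 p [ 0.5665 -0.1734  0.0895] q [-4.860e-01  6.130e-01  1.606e+00  1.000e-03  9.230e-01 -3.120e-01] f [ 3.3  0.7 -4.3] w 0.0169 24.993401616811752
R [[0.174, 0.985, 0.001], [0.985, -0.174, 0.001], [0.001, 0.0, -1.0]]
handle_grip [([0.5655, -0.1802, 0.1234], 0.69), ([0.5695, -0.1524, 0.0024], 0.5)]
crank_hub [([0.5707, -0.1505, 0.1035], 0.8)]
handle_hinge [([0.5595, -0.2242, 0.0944], 0.79)]
handle_grip [([0.5644, -0.1803, 0.1227], 0.44)]
crank_hub [([0.5702, -0.1477, 0.0994], 0.52), ([0.5592, -0.2222, 0.1044], 0.3)]
handle_hinge [([0.5616, -0.2208, 0.1036], 0.43)]
```

The handle follows, with the grip point about 8 mm up. I continue along the arc about the hinge (r ≈ 54 mm).

>>> servo_tool(rows=[1,-0.0029,0,-0.0057,0,1,-0.0036,0,-0.0053,0,1,-0.0042,0,-0.0049,0,1,0,0,0,0])

```text
time: 11.87
position: [0.5645, -0.1848, 0.1066]
tool_rot: [0.766, 0.643, 0.0, 0.0]
ft_force: [2.0, 2.1, 0.4]
grip_width: 0.0172
grip_force: 25.0
```

>>> servo_tool(rows=[1,-0.0048,0,-0.0043,0,1,-0.0052,0,-0.0038,0,1,0,0,0,0])

```text
time: 12.12
position: [0.5628, -0.1942, 0.1146]
tool_rot: [0.766, 0.643, 0.0, 0.0]
ft_force: [2.0, 2.9, 3.7]
grip_width: 0.017
grip_force: 25.0
```

```bash
python3 - <<'E'
from w import *
o,p=look('w6.png',['handle_grip','crank_hub','handle_hinge'])
p=robot.camera('side'); save(p,'s6.png')
for q in ['handle_grip','crank_hub','handle_hinge']: print(q,[(np.round(d['at'],4).tolist(),round(float(d['score']),2)) for d in robot.place_of(p,q)[:2]])
E
```

```text
t 12.12 p [ 0.5628 -0.1942  0.1146] q [-5.20e-01  5.81e-01  1.58e+00  1.00e-03  9.79e-01 -3.46e-01] f [2.  2.9 3.7] w 0.017 24.998912662267685
R [[0.174, 0.985, 0.001], [0.985, -0.174, 0.0], [0.0, 0.001, -1.0]]
handle_grip [([0.5632, -0.1959, 0.1384], 0.79)]
crank_hub []
handle_hinge [([0.5605, -0.226, 0.0956], 0.86), ([0.5652, -0.1973, 0.1428], 0.36)]
handle_grip [([0.5618, -0.197, 0.1405], 0.56)]
crank_hub [([0.5726, -0.1509, 0.1011], 0.93)]
handle_hinge [([0.5601, -0.2242, 0.1041], 0.57)]
```

>>> servo_tool(rows=[1,-0.0055,0,-0.0037,0,1,-0.0059,0,-0.003,0,1,0,0,0,0])

```text
time: 12.77
position: [0.5609, -0.2051, 0.1206]
tool_rot: [0.766, 0.643, 0.0, 0.0]
ft_force: [2.2, 2.5, 5.8]
grip_width: 0.0169
grip_force: 25.0
```

>>> servo_tool(rows=[1,-0.0062,0,-0.002,0,1,-0.0064,0,-0.0012,0,1,0,0,0,0])

```text
time: 13.02
position: [0.5588, -0.2175, 0.1242]
tool_rot: [0.766, 0.643, 0.0, 0.0]
ft_force: [2.9, 3.5, 7.4]
grip_width: 0.0172
grip_force: 25.0
```

```bash
python3 - <<'E'
from w import *
o,p=look('w7.png',['handle_grip','handle_hinge'])
p=robot.camera('side'); save(p,'s7.png')
for q in ['handle_grip','crank_hub','handle_hinge']: print(q,[(np.round(d['at'],4).tolist(),round(float(d['score']),2)) for d in robot.place_of(p,q)[:2]])
E
```

```text
t 13.02 p [ 0.5588 -0.2175  0.1242] q [-5.580e-01  5.730e-01  1.561e+00  1.000e-03  1.006e+00 -3.840e-01] f [2.9 3.5 7.4] w 0.0172 25.002237478333882
R [[0.174, 0.985, 0.001], [0.985, -0.174, 0.0], [0.0, 0.001, -1.0]]
handle_grip [([0.5618, -0.2125, 0.1514], 0.75)]
handle_hinge [([0.5562, -0.2232, 0.0997], 0.77)]
handle_grip [([0.5577, -0.2133, 0.1529], 0.42)]
crank_hub [([0.5686, -0.1498, 0.1008], 0.54)]
handle_hinge [([0.5591, -0.2216, 0.1023], 0.56)]
```

>>> servo_tool(rows=[1,-0.004,0,-0.002,0,1,-0.003,0,-0.001,0,1,-0.002,0,0,0,1,0,0,0,0])

```text
time: 13.7
position: [0.557, -0.2258, 0.1257]
tool_rot: [0.766, 0.643, 0.0, -0.0]
ft_force: [3.2, 3.9, 0.5]
grip_width: 0.0169
grip_force: 25.0
```

>>> servo_tool(rows=[1,-0.002,0,0,0,1,-0.001,0,0,0,1,0,0,0,0])

```text
time: 13.95
position: [0.5566, -0.2284, 0.1258]
tool_rot: [0.766, 0.643, 0.001, -0.001]
ft_force: [3.2, 4.5, 0.8]
grip_width: 0.0167
grip_force: 24.9
```

>>> servo_tool(rows=[1,-0.002,0,0,0,1,0,0,0,0,1,0,0,0,0])

```text
time: 14.2
position: [0.5562, -0.2304, 0.1259]
tool_rot: [0.766, 0.643, 0.0, -0.0]
ft_force: [2.9, 3.1, 1.1]
grip_width: 0.0166
grip_force: 24.8
```

```bash
python3 - <<'E'
from w import *
from fit import proj
o,p=look('w8.png',['handle_grip','handle_hinge','crank_hub'])
s=robot.camera('side'); save(s,'s8.png')
for q in ['handle_grip','crank_hub','handle_hinge']: print(q,[(np.round(d['at'],4).tolist(),round(float(d['score']),2)) for d in robot.place_of(s,q)[:2]])
im=np.hstack([cv2.resize(p['pixels'][180:330,190:320],(390,450),interpolation=cv2.INTER_CUBIC),cv2.resize(s['pixels'][180:270,275:355],(400,450),interpolation=cv2.INTER_CUBIC)]).astype(float)
im=255*(im/255)**.6
cv2.imwrite('pics/c8.png',im.astype('uint8')[:,:,::-1])
E
```

```text
t 14.2 p [ 0.5562 -0.2304  0.1259] q [-5.790e-01  5.740e-01  1.553e+00  1.000e-03  1.015e+00 -4.050e-01] f [2.9 3.1 1.1] w 0.0166 24.814883627186646
R [[0.173, 0.985, 0.0], [0.985, -0.173, 0.001], [0.001, -0.0, -1.0]]
handle_grip [([0.5606, -0.2248, 0.1512], 0.8)]
handle_hinge [([0.5588, -0.2238, 0.1], 0.55)]
crank_hub [([0.5712, -0.1519, 0.106], 0.62)]
handle_grip [([0.5598, -0.2232, 0.1506], 0.57)]
crank_hub [([0.582, -0.0816, 0.0368], 0.58), ([0.5658, -0.1492, 0.1018], 0.57)]
handle_hinge [([0.5584, -0.2258, 0.1061], 0.55)]
```

View pics/c8.png

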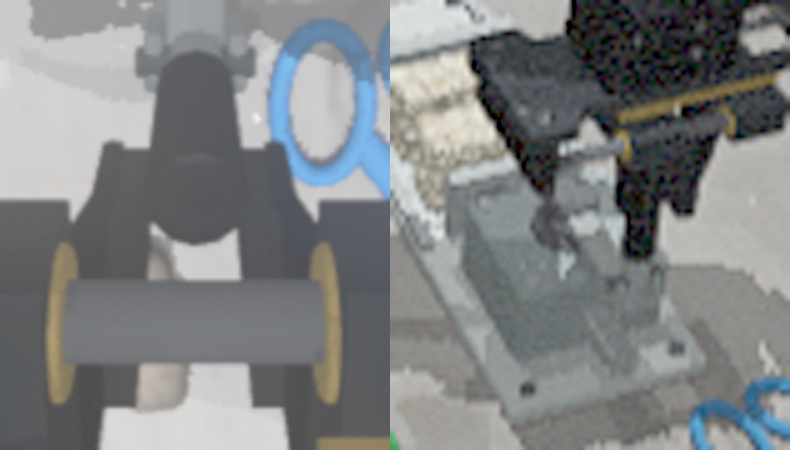

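The left crop shows the handle end-on at (195,195), above the hinge (195,60), so it's near upright but at the front edge of the pads. I open, re-centre by 7 mm, re-grip harder and press it against its stop.

>>> servo_tool(rows=[0.3,0,0,0,0,0.3,0,0,0,0,0.3,0.003,0,0,0,0.3,0.004,0,0,0,1,0,0,0,0], newtons=40)

```text
time: 15.02
position: [0.5564, -0.2238, 0.1259]
tool_rot: [0.766, 0.643, -0.001, -0.001]
ft_force: [-0.5, 0.5, 0.1]
grip_width: 0.0272
grip_force: 0.0
```

>>> servo_tool(rows=[1,0,0,0,0,1,0,0,0,0,1,0,0,0,0])

```text
time: 15.27
position: [0.5575, -0.2246, 0.1262]
tool_rot: [0.766, 0.643, 0.0, 0.0]
ft_force: [1.3, -0.9, -0.7]
grip_width: 0.017
grip_force: 39.9
```

>>> servo_tool(rows=[1,-0.002,0,0,0,1,-0.001,0,0,0,1,0,0,0,0])

```text
time: 15.52
position: [0.5571, -0.2264, 0.1262]
tool_rot: [0.766, 0.643, 0.001, -0.001]
ft_force: [2.1, 4.3, 0.6]
grip_width: 0.0169
grip_force: 40.0
```

>>> servo_tool(rows=[1,-0.002,0,0,0,1,0,0,0,0,1,0,0,0,0])

```text
time: 15.77
position: [0.5568, -0.2275, 0.1262]
tool_rot: [0.766, 0.643, 0.001, -0.001]
ft_force: [3.7, 6.7, 0.4]
grip_width: 0.0171
grip_force: 40.0
```

>>> servo_tool(rows=[1,-0.003,0,0,0,1,0,0,0,0,1,0,0,0,0], newtons=60)

```text
time: 16.02
position: [0.5567, -0.2279, 0.1261]
tool_rot: [0.766, 0.642, 0.003, -0.003]
ft_force: [4.8, 11.1, 0.7]
grip_width: 0.0164
grip_force: 60.0
```

```bash
python3 - <<'E'
from w import *
o,p=look('w9.png',['handle_grip','handle_hinge','crank_hub'])
s=robot.camera('side')
for q in ['handle_grip','crank_hub','handle_hinge']: print(q,[(np.round(d['at'],4).tolist(),round(float(d['score']),2)) for d in robot.place_of(s,q)[:2]])
E
```

```text
t 16.02 p [ 0.5567 -0.2279  0.1261] q [-0.578  0.574  1.553  0.009  1.018 -0.407] f [ 4.8 11.1  0.7] w 0.0164 59.974395088411256
R [[0.175, 0.985, 0.001], [0.985, -0.175, 0.008], [0.008, 0.0, -1.0]]
handle_grip [([0.5575, -0.2223, 0.1544], 0.61)]
handle_hinge [([0.5592, -0.223, 0.0991], 0.77)]
crank_hub [([0.57, -0.1529, 0.1059], 0.73)]
handle_grip [([0.5543, -0.2292, 0.1517], 0.47)]
crank_hub [([0.5674, -0.1486, 0.1005], 0.66)]
handle_hinge [([0.559, -0.2223, 0.1006], 0.45)]
```

The tool stops against about 11 N with no further travel, so the handle is fully upright on its stop. Now I crank clockwise, turning the tool with it; each 6° is −7.84 mm in y and +0.41 mm in x.

>>> servo_tool(rows=[1,0.002,-0.002,0,0,1,0.0002,-0.004,0,3,1,0.0004,-0.0078,0,6,1,0.0004,-0.0078,0,6,1,0,0,0,0], newtons=60)

```text
time: 16.83
position: [0.5368, -0.2212, 0.1262]
tool_rot: [0.845, 0.535, 0.003, -0.001]
ft_force: [6.3, 8.0, -1.7]
grip_width: 0.0169
grip_force: 60.0
```

>>> servo_tool(rows=[1,0.0004,-0.0078,0,6,1,0.0004,-0.0078,0,6,1,0.0004,-0.0078,0,6,1,0,0,0,0])

```text
time: 17.17
position: [0.5188, -0.2093, 0.1263]
tool_rot: [0.918, 0.397, 0.003, 0.0]
ft_force: [8.3, 6.3, -4.2]
grip_width: 0.0166
grip_force: 59.9
```

```bash
cat > cr.py <<'E'
from h import *
def cr(C=(.5698,-.1540),off=80):
    o=st(); m=R.from_quat(o['tool_rot']).as_matrix(); d=o['position'][:2]-np.array(C)
    a=(off+180-np.degrees(np.arctan2(d[1],d[0])))%360; yaw=np.degrees(np.arctan2(m[1,0],m[0,0]))
    u=d/np.linalg.norm(d); f=o['ft_force'][:2]
    print('crank',round(a,1),'rad',round(np.radians(a),3),'R',round(np.linalg.norm(d)*1e3,1),'toolrot',round((off-yaw)%360,1),'Ftan(against)',round(-f@[u[1],-u[0]],2),'Frad(out+)',round(f@u,2))
if __name__=='__main__': cr()
E
python3 cr.py
```

```text
t 17.17 p [ 0.5188 -0.2093  0.1263] q [-0.586  0.522  1.666  0.006  0.95   0.165] f [ 8.3  6.3 -4.2] w 0.0166 59.941407821941084
R [[0.685, 0.728, 0.006], [0.728, -0.685, 0.002], [0.006, 0.003, -1.0]]
crank 32.7 rad 0.571 R 75.3 toolrot 33.3 Ftan(against) 1.85 Frad(out+) -10.3
```

>>> servo_tool(rows=[1,0.0024,-0.0078,0,6,1,0.0014,-0.0078,0,6,1,0.0004,-0.0078,0,6,1,0.0004,-0.0078,0,6,1,0.0004,-0.0078,0,6])

```text
time: 17.58
position: [0.4998, -0.1801, 0.1264]
tool_rot: [0.989, 0.146, 0.002, 0.004]
ft_force: [3.6, -6.7, -6.2]
grip_width: 0.0169
grip_force: 59.9
```

```bash
python3 cr.py
```

```text
t 17.58 p [ 0.4998 -0.1801  0.1264] q [-0.554  0.488  1.737 -0.005  0.909  0.727] f [ 3.6 -6.7 -6.2] w 0.0169 59.924481859465004
R [[0.957, 0.289, 0.004], [0.289, -0.957, -0.008], [0.002, 0.009, -1.0]]
crank 59.6 rad 1.04 R 74.7 toolrot 63.2 Ftan(against) 7.51 Frad(out+) -1.03
```

>>> servo_tool(rows=[1,0.0004,-0.0078,0,6,1,0.0004,-0.0078,0,6,1,0.0004,-0.0078,0,6,1,0.0004,-0.0078,0,6,1,0.0004,-0.0078,0,6])

```text
time: 18.0
position: [0.4952, -0.1409, 0.1262]
tool_rot: [0.993, -0.114, -0.001, 0.003]
ft_force: [-3.9, -6.9, -0.8]
grip_width: 0.0164
grip_force: 60.0
```

```bash
python3 cr.py
```

```text
t 18.0 p [ 0.4952 -0.1409  0.1262] q [-0.49   0.473  1.771 -0.009  0.897  1.315] f [-3.9 -6.9 -0.8] w 0.0164 59.987879515712734
R [[0.974, -0.227, -0.003], [-0.227, -0.974, -0.006], [-0.001, 0.007, -1.0]]
crank 90.0 rad 1.571 R 75.8 toolrot 93.1 Ftan(against) 7.47 Frad(out+) 2.59
```

>>> servo_tool(rows=[1,-0.0016,-0.0078,0,6,1,-0.0006,-0.0078,0,6,1,-0.0001,-0.0078,0,6,1,0.0002,-0.0078,0,6,1,0.0002,-0.0078,0,6])

```text
time: 18.42
position: [0.5086, -0.1047, 0.1261]
tool_rot: [0.93, -0.368, -0.002, 0.003]
ft_force: [-4.7, -5.5, 1.7]
grip_width: 0.0164
grip_force: 60.0
```

```bash
python3 cr.py
```

```text
t 18.42 p [ 0.5086 -0.1047  0.1261] q [-0.414  0.479  1.757 -0.008  0.908  1.914] f [-4.7 -5.5  1.7] w 0.0164 60.01361737022876
R [[0.73, -0.684, -0.005], [-0.684, -0.73, -0.005], [-0.001, 0.007, -1.0]]
crank 118.8 rad 2.074 R 78.6 toolrot 123.1 Ftan(against) 7.2 Frad(out+) 0.21
```

>>> servo_tool(rows=[1,0.0002,-0.0078,0,6,1,0.0002,-0.0078,0,6,1,0.0002,-0.0078,0,6,1,0.0002,-0.0078,0,6])

```text
time: 18.75
position: [0.5311, -0.0845, 0.1261]
tool_rot: [0.833, -0.553, -0.004, 0.003]
ft_force: [-7.8, -2.0, 6.0]
grip_width: 0.0166
grip_force: 60.0
```

```bash
python3 cr.py
```

```text
t 18.75 p [ 0.5311 -0.0845  0.1261] q [-0.363  0.503  1.707 -0.006  0.941  2.384] f [-7.8 -2.   6. ] w 0.0166 60.04331022530096
R [[0.388, -0.922, -0.01], [-0.922, -0.388, -0.001], [-0.003, 0.01, -1.0]]
crank 140.9 rad 2.459 R 79.5 toolrot 147.2 Ftan(against) 7.82 Frad(out+) 2.09
```

Free-turn push is about 7.5 N. At about 141° I release, turn the gripper back 180° about the standing handle, and take it again.

>>> servo_tool(rows=[0,0,0.002,0,0,0,0,0,0,0,0,0,0,0,0,0,0,0,0,0,0,0,0,0,-6])

```text
time: 19.17
position: [0.534, -0.0852, 0.1263]
tool_rot: [0.862, -0.506, 0.0, 0.0]
ft_force: [-0.7, 0.4, -0.6]
grip_width: 0.0405
grip_force: 0.0
```

>>> servo_tool(rows=[0,0,0,0,-7,0,0,0,0,-7,0,0,0,0,-7,0,0,0,0,-7,0,0,0,0,-7])

```text
time: 19.58
position: [0.5341, -0.0851, 0.1263]
tool_rot: [0.975, -0.221, 0.0, 0.0]
ft_force: [0.8, -1.1, 0.6]
grip_width: 0.0432
grip_force: 0.0
```

>>> servo_tool(rows=[0,0,0,0,-7,0,0,0,0,-7,0,0,0,0,-7,0,0,0,0,-7,0,0,0,0,-7])

```text
time: 20.0
position: [0.5341, -0.0851, 0.1263]
tool_rot: [0.997, 0.082, 0.0, 0.0]
ft_force: [-0.0, 0.4, 1.0]
grip_width: 0.0434
grip_force: 0.0
```

>>> servo_tool(rows=[0,0,0,0,-7,0,0,0,0,-7,0,0,0,0,-7,0,0,0,0,-7,0,0,0,0,-7])

```text
time: 20.42
position: [0.5341, -0.0851, 0.1263]
tool_rot: [0.926, 0.378, 0.0, 0.0]
ft_force: [-0.3, -0.8, -0.4]
grip_width: 0.0432
grip_force: 0.0
```

>>> servo_tool(rows=[0,0,0,0,-7,0,0,0,0,-7,0,0,0,0,-7,0,0,0,0,-7,0,0,0,0,-7])

```text
time: 20.83
position: [0.5341, -0.0851, 0.1264]
tool_rot: [0.769, 0.639, 0.0, 0.0]
ft_force: [0.1, -0.4, 0.9]
grip_width: 0.0435
grip_force: 0.0
```

>>> servo_tool(rows=[0,0,0,0,-7,0,0,0,0,-7,0,0,0,0,-7,0,0,0,0,-7,0,0,0,0,-6])

```text
time: 21.25
position: [0.5341, -0.0851, 0.1264]
tool_rot: [0.549, 0.836, -0.0, 0.0]
ft_force: [0.3, -1.0, 0.3]
grip_width: 0.0435
grip_force: 0.0
```

```bash
python3 - <<'E'
from cr import *; cr()
for n in ('wrist','side'):
    p=robot.camera(n); save(p,n+'A.png')
    for q in ['handle_grip','handle_hinge','crank_hub']: print(n,q,[(np.round(d['at'],4).tolist(),round(float(d['score']),2)) for d in robot.place_of(p,q)[:2]])
E
```

```text
t 21.25 p [ 0.5341 -0.0851  0.1264] q [-0.364  0.502  1.708 -0.     0.931 -0.773] f [ 0.3 -1.   0.3] w 0.0435 0.0
R [[-0.397, 0.918, 0.001], [0.918, 0.397, -0.001], [-0.001, 0.0, -1.0]]
crank 142.6 rad 2.489 R 77.6 toolrot 326.6 Ftan(against) 0.18 Frad(out+) -0.99
wrist handle_grip [([0.5355, -0.0857, 0.1531], 0.84)]
wrist handle_hinge [([0.5348, -0.0847, 0.1019], 0.97), ([0.5881, -0.0479, 0.0413], 0.64)]
wrist crank_hub [([0.5688, -0.1492, 0.0009], 0.16)]
side handle_grip [([0.5304, -0.09, 0.1507], 0.67)]
side handle_hinge [([0.5349, -0.084, 0.1043], 0.46)]
side crank_hub [([0.5865, -0.051, 0.0356], 0.62), ([0.5677, -0.15, 0.1005], 0.55)]
```

The handle stands upright (grip over hinge at ≈(0.535,−0.085)) and is centred in the open fingers. I re-grip and go on in small steps, watching the tangential force.

>>> servo_tool(rows=[0.6,0,0,0,-6,1,0,0,0,0,1,0,0,0,0,1,0,0,0,0,1,0,0,0,0], newtons=60)

```text
time: 22.07
position: [0.5337, -0.0846, 0.1262]
tool_rot: [0.508, 0.861, -0.0, -0.0]
ft_force: [-2.0, -1.5, 1.5]
grip_width: 0.0182
grip_force: 1.9
```

>>> servo_tool(rows=[1,0.001,0.004,0,1,1,0,0.005,0,3,1,-0.0001,0.0039,0,3,1,-0.0001,0.0039,0,3,1,-0.0001,0.0039,0,3])

```text
time: 22.48
position: [0.5497, -0.0769, 0.1262]
tool_rot: [0.603, 0.798, -0.003, -0.001]
ft_force: [-6.2, -5.7, 4.5]
grip_width: 0.0168
grip_force: 59.9
```

```bash
sed -i 's/C=(.5698,-.1540)/C=(.572,-.150)/' cr.py; python3 cr.py
```

```text
t 22.48 p [ 0.5497 -0.0769  0.1262] q [-0.337  0.521  1.668 -0.006  0.957 -0.611] f [-6.2 -5.7  4.5] w 0.0168 59.8935040740575
R [[-0.274, 0.962, -0.006], [0.962, 0.274, -0.003], [-0.001, -0.006, -1.0]]
crank 153.1 rad 2.671 R 76.4 toolrot 334.1 Ftan(against) 7.58 Frad(out+) -3.65
```

>>> servo_tool(rows=[1,-0.0001,0.0039,0,3,1,-0.0001,0.0039,0,3,1,-0.0001,0.0039,0,3,1,-0.0001,0.0039,0,3,1,-0.0001,0.0039,0,3])

```text
time: 22.9
position: [0.5682, -0.0736, 0.1262]
tool_rot: [0.702, 0.713, -0.003, -0.002]
ft_force: [-7.5, -3.3, 5.3]
grip_width: 0.0166
grip_force: 59.9
```

```bash
python3 - <<'E'
from cr import *
cr()
p=robot.camera('top')
for q in ['platen','block_near','block_far','press','crank_hub']: print(q,[(np.round(d['at'],4).tolist(),round(float(d['score']),2)) for d in robot.place_of(p,q)[:3]])
from fit import proj
X=np.array([np.cos(np.radians(80)),np.sin(np.radians(80))]);C=np.array([.572,-.150])
im=cv2.imread('pics/top0.png')
# intensity profile along bed centre line, z=.06
for z in (.06,):
  for d in range(90,230,4):
    u=proj(p,[[*(C+X*d/1000),z]])[0]; print(d,u.round(1).tolist(),p['pixels'][int(u[1]+.5),int(u[0]+.5)].tolist(),im[int(u[1]+.5),int(u[0]+.5),::-1].tolist())
E
```

```text
t 22.9 p [ 0.5682 -0.0736  0.1262] q [-0.321  0.542  1.621 -0.005  0.984 -0.334] f [-7.5 -3.3  5.3] w 0.0166 59.90454923132347
R [[-0.015, 1.0, -0.007], [1.0, 0.015, -0.002], [-0.002, -0.008, -1.0]]
crank 167.1 rad 2.917 R 76.5 toolrot 349.1 Ftan(against) 7.61 Frad(out+) -2.95
platen []
block_near []
block_far [([0.601, 0.0066, 0.0132], 0.65)]
press []
crank_hub []
90 [277.1, 163.9] [59, 57, 60] [228, 222, 192]
94 [275.9, 163.7] [58, 57, 60] [226, 215, 185]
98 [274.7, 163.5] [56, 57, 59] [223, 209, 180]
102 [273.5, 163.3] [52, 53, 59] [222, 207, 176]
106 [272.3, 163.1] [54, 54, 61] [217, 202, 174]
110 [271.1, 162.9] [55, 55, 62] [198, 186, 163]
114 [269.9, 162.6] [54, 58, 66] [179, 170, 152]
118 [268.7, 162.4] [75, 90, 107] [149, 150, 146]
122 [267.5, 162.2] [75, 91, 108] [221, 229, 232]
126 [266.3, 162.0] [92, 111, 131] [207, 215, 217]
130 [265.1, 161.8] [115, 138, 162] [179, 173, 160]
134 [263.8, 161.6] [124, 147, 171] [187, 171, 144]
138 [262.6, 161.4] [118, 141, 165] [203, 187, 159]
142 [261.4, 161.2] [123, 146, 169] [224, 211, 183]
146 [260.2, 160.9] [124, 148, 173] [216, 202, 1
[... 323 characters left out ...]
59.4] [137, 141, 142] [174, 182, 187]
178 [250.6, 159.2] [195, 208, 215] [194, 204, 210]
182 [249.4, 159.0] [214, 223, 226] [177, 187, 191]
186 [248.2, 158.8] [197, 209, 214] [164, 172, 176]
190 [247.0, 158.6] [224, 231, 234] [188, 198, 204]
194 [245.8, 158.4] [229, 236, 239] [196, 207, 212]
198 [244.6, 158.2] [228, 234, 238] [193, 203, 208]
202 [243.4, 158.0] [226, 234, 237] [192, 203, 208]
206 [242.2, 157.7] [228, 235, 238] [194, 205, 211]
210 [241.0, 157.5] [230, 236, 239] [197, 207, 212]
214 [239.8, 157.3] [240, 242, 243] [213, 217, 219]
218 [238.6, 157.1] [250, 250, 250] [231, 230, 230]
222 [237.4, 156.9] [252, 252, 252] [237, 236, 237]
226 [236.2, 156.7] [252, 252, 252] [237, 236, 237]
```

>>> servo_tool(rows=[1,-0.0001,0.0039,0,3,1,-0.0001,0.0039,0,3,1,-0.0001,0.0039,0,3,1,-0.0001,0.0039,0,3,1,-0.0001,0.0039,0,3])

```text
time: 23.62
position: [0.585, -0.0748, 0.1261]
tool_rot: [0.789, 0.615, -0.005, -0.004]
ft_force: [-10.1, -1.1, 8.9]
grip_width: 0.0164
grip_force: 60.0
```

```bash
python3 cr.py
```

```text
t 23.62 p [ 0.585  -0.0748  0.1261] q [-0.314  0.565  1.574 -0.005  1.016 -0.065] f [-10.1  -1.1   8.9] w 0.0164 59.95118869264218
R [[0.244, 0.97, -0.013], [0.97, -0.244, -0.0], [-0.003, -0.012, -1.0]]
crank 179.8 rad 3.138 R 76.3 toolrot 4.1 Ftan(against) 9.8 Frad(out+) -2.76
```

>>> servo_tool(rows=[1,-0.0001,0.0033,-0.001,2.5,1,-0.0001,0.0033,-0.001,2.5])

```text
time: 23.78
position: [0.5888, -0.0756, 0.1263]
tool_rot: [0.815, 0.58, -0.007, -0.006]
ft_force: [-11.7, -2.2, -1.0]
grip_width: 0.0167
grip_force: 59.9
```

```bash
python3 cr.py
```

```text
t 23.78 p [ 0.5888 -0.0756  0.1263] q [-0.314  0.571  1.558 -0.004  1.03   0.022] f [-11.7  -2.2  -1. ] w 0.0167 59.87280255991209
R [[0.327, 0.945, -0.018], [0.945, -0.327, 0.002], [-0.004, -0.018, -1.0]]
crank 182.8 rad 3.19 R 76.3 toolrot 9.1 Ftan(against) 10.88 Frad(out+) -4.74
```

>>> servo_tool(rows=[1,0,0.0033,0,2.5,1,0,0.0033,0,2.5])

```text
time: 23.95
position: [0.5943, -0.0772, 0.1262]
tool_rot: [0.839, 0.544, -0.007, -0.007]
ft_force: [-13.3, -0.4, 4.5]
grip_width: 0.0164
grip_force: 59.9
```

```bash
python3 cr.py
```

```text
t 23.95 p [ 0.5943 -0.0772  0.1262] q [-0.314  0.579  1.542 -0.003  1.041  0.109] f [-13.3  -0.4   4.5] w 0.0164 59.91136054892195
R [[0.409, 0.913, -0.02], [0.913, -0.409, 0.003], [-0.005, -0.02, -1.0]]
crank 187.1 rad 3.265 R 76.2 toolrot 14.1 Ftan(against) 12.61 Frad(out+) -4.32
```

Push is about 5 N over free turning, and the angle since contact (≈2.96 rad) agrees: about 30 N clamped. I ease off and release.

>>> servo_tool(rows=[1,-0.002,-0.004,0,0,1,0,-0.002,0,0])

```text
time: 24.12
position: [0.5942, -0.0777, 0.1265]
tool_rot: [0.839, 0.544, -0.002, -0.002]
ft_force: [-1.5, -1.2, -7.9]
grip_width: 0.0166
grip_force: 59.9
```

```bash
python3 cr.py
```

```text
t 24.12 p [ 0.5942 -0.0777  0.1265] q [-3.160e-01  5.720e-01  1.555e+00 -1.000e-03  1.020e+00  1.040e-01] f [-1.5 -1.2 -7.9] w 0.0166 59.86118072620229
R [[0.407, 0.913, -0.006], [0.913, -0.407, 0.001], [-0.001, -0.006, -1.0]]
crank 187.1 rad 3.265 R 75.7 toolrot 14.0 Ftan(against) 1.12 Frad(out+) -1.62
```

>>> servo_tool(rows=[0,0,0,0,0,0,0,0,0,0,0,0,0,0,0,0,0,0,0,0,0,0,0,0,0])

```text
time: 24.53
position: [0.5986, -0.0786, 0.1292]
tool_rot: [0.839, 0.545, 0.001, 0.001]
ft_force: [-0.2, 0.1, 0.4]
grip_width: 0.0401
grip_force: 0.0
```

```bash
python3 - <<'E'
from cr import *; cr()
p=robot.camera('wrist')
for q in ['handle_grip','handle_hinge']: print(q,[(np.round(d['at'],4).tolist(),round(float(d['score']),2)) for d in robot.place_of(p,q)[:2]])
E
```

```text
t 24.53 p [ 0.5986 -0.0786  0.1292] q [-0.316  0.571  1.549  0.     1.019  0.103] f [-0.2  0.1  0.4] w 0.0401 0.0
R [[0.406, 0.914, 0.003], [0.914, -0.406, -0.001], [0.001, 0.003, -1.0]]
crank 190.4 rad 3.323 R 76.2 toolrot 14.0 Ftan(against) 0.24 Frad(out+) -0.0
handle_grip [([0.5936, -0.0823, 0.1551], 0.78)]
handle_hinge [([0.5918, -0.0803, 0.0992], 0.74), ([0.5929, -0.0802, 0.1528], 0.28)]
```

>>> servo_tool(rows=[0,0,0,-0.01,0,0,0,0,-0.02,0,0,0,0,-0.03,0,0,0,0,-0.03,0,0,0,0,-0.03,0])

```text
time: 25.1
position: [0.5969, -0.0781, 0.2503]
tool_rot: [0.839, 0.545, 0.0, 0.0]
ft_force: [0.8, 0.3, -0.6]
grip_width: 0.0434
grip_force: 0.0
```

>>> servo_tool(rows=[0,0,0,-0.02,0,0,-0.03,0,0,0,0,-0.03,0,0,0,0,-0.02,0,0,0,0,0,0,0,0])

```text
time: 25.52
position: [0.5634, -0.1547, 0.2694]
tool_rot: [0.84, 0.543, -0.0, 0.001]
ft_force: [0.3, 0.1, -0.5]
grip_width: 0.0437
grip_force: 0.0
```

```bash
python3 - <<'E'
from h import *
st()
ps={n:robot.camera(n) for n in ('wrist','side','top')}
for n,p in ps.items():
    for q in ['handle_grip','handle_hinge','crank_hub','platen','block_near','block_far']: print(n,q,[(np.round(d['at'],4).tolist(),round(float(d['score']),2)) for d in robot.place_of(p,q)[:3]])
im=np.hstack([cv2.resize(ps['wrist']['pixels'],(440,330)),cv2.resize(ps['side']['pixels'][160:280,250:360],(360,330),interpolation=cv2.INTER_CUBIC)])
cv2.imwrite('pics/end.png',im[:,:,::-1])
E
```

```text
t 25.52 p [ 0.5634 -0.1547  0.2694] q [-0.458  0.39   1.439 -0.002  1.311 -0.036] f [ 0.3  0.1 -0.5] w 0.0437 0.0
R [[0.41, 0.912, 0.001], [0.912, -0.41, -0.003], [-0.002, 0.002, -1.0]]
wrist handle_grip [([0.595, -0.0798, 0.1536], 0.79)]
wrist handle_hinge [([0.5966, -0.0811, 0.0968], 0.84)]
wrist crank_hub [([0.5718, -0.1514, 0.1041], 0.95)]
wrist platen [([0.5894, -0.0424, 0.0398], 0.68)]
wrist block_near [([0.4068, -0.1779, -0.0047], 0.9), ([0.5931, -0.032, 0.004], 0.84), ([0.4026, -0.0487, -0.001], 0.79)]
wrist block_far [([0.5925, -0.0282, 0.0075], 0.72), ([0.5983, 0.0067, 0.0039], 0.67)]
side handle_grip [([0.5919, -0.0828, 0.151], 0.48)]
side handle_hinge [([0.5694, 0.4386, -0.0006], 0.75), ([0.5959, -0.0772, 0.1037], 0.49)]
side crank_hub [([0.5704, -0.1482, 0.0998], 0.88)]
side platen [([0.5889, -0.0496, 0.0379], 0.52)]
side block_near [([0.4046, -0.0482, 0.0025], 0.88), ([0.4041, -0.1833, -0.0021], 0.82), ([0.5914, -0.0233, 0.0095], 0.62)]
side block_far [([0.6, 0.0037, 0.0131], 0.76)]
top handle_grip [([0.5927, -0.0805, 0.1534], 0.6)]
top handle_hinge [([0.593, -0.0765, 0.1076], 0.58)]
top crank_hub []
top platen [([0.5898, -0.0444, 0.037], 0.43)]
top block_near [([0.5927, -0.0243, 0.0149], 0.74), ([0.409, -0.0495, 0.0026], 0.65), ([0.5946, -0.0772, 0.1033], 0.5)]
top block_far [([0.597, 0.0059, 0.0124], 0.59), ([0.5136, -0.3589, 0.0014], 0.25)]
```

View pics/end.png

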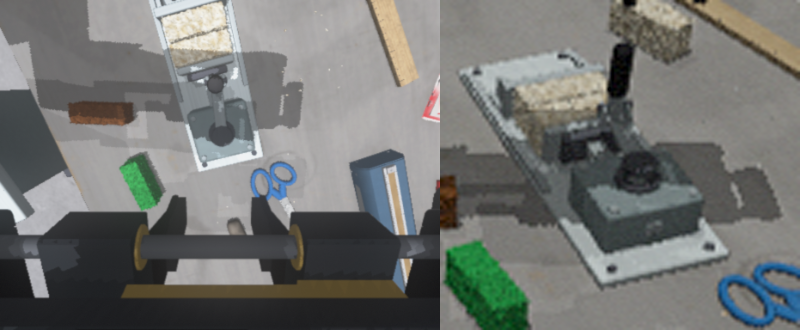

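The last picture shows the handle upright beside the arm end (wrist (215,85), side (620,70)). The two blocks are pressed together against the fence, nothing else has moved, and the arm is clear.

```bash
python3 -c "
from rig import robot
print(robot.hand_in())"
```

```text
the job is handed in; nothing more can be done
None
```

The handle stands upright on its stop and both blocks are clamped against the fence. I estimate 28–34 N from the push at the handle. The gripper has let go and stands clear, and the job was handed in at about 26 s.

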